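Swing the laundry tap over the jar and open its valve

TASK

The water is off for now, so set the laundry tap ready to fill the empty clear jar when it comes back: with one finger, gently push the swivel spout round until its outlet stands over the middle of the jar's mouth, and only then push the valve's lever round its quarter turn until it is fully open, in line with its pipe. Only push, do not grip or lift anything, and leave the jar, the scoop, the brush and the clothespin where they are.

Things in the scene. Friction and masses are not known exactly. Their poses are not given: they have to be found in the camera images.
- spout (a joint): swivel angle of the tap's steel spout about its vertical column, rad; positive is counter-clockwise seen from above, stops at -1.4 and 1.4; stiff enough to stay where it is left (about 0.18 N m of friction, 1.6 N at 110 mm from the column). It starts between the jar and the scoop, one of which stands to each side
- spout_pivot (a point): point on the spout's vertical swivel axis at the height of the centre line of its level tube (165 mm above the shelf). The column and hub there are 34 mm in diameter and end 184 mm above the shelf
- outlet (a point): centre of the lower end of the spout's downturned outlet, 150 mm from the swivel axis and 128 mm above the shelf; outlet 24 mm in diameter. The spout's level tube is 20 mm in diameter, straight, and runs from the hub to about 135 mm from the axis, centre line 165 mm above the shelf
- valve (a joint): angle of the lever of the quarter-turn valve on the tap's supply pipe, rad: 0 is closed (lever square across the pipe, on the robot's side), 1.571 is fully open (lever in line with the pipe, pointing away from the tap column) and is a hard stop; it grows counter-clockwise seen from above and stays where it is left (about 0.18 N m of friction). Starts at or near closed
- lever_pivot (a point): point on the lever's vertical axis at mid height of the lever (100 mm above the shelf), 300 mm from the column along the pipe, to the robot's right of it
- lever_end (a point): end of the valve's lever, 110 mm from its axis, at mid height (100 mm above the shelf). The lever is a flat steel bar with a grey plastic sleeve, 20 mm wide and 14 mm thick, from 42 mm out to its end
- jar: empty clear plastic jar, open, 76 mm in diameter and 100 mm tall, light (about 60 g); loose on the shelf; origin under its centre. It stands about 150 mm from the spout's axis (within 4 mm), to the left or right of the spout
- jar_mouth (a point): centre of the jar's mouth, 100 mm above the shelf; the mouth is 64 mm wide inside
- scoop: round aluminium measuring scoop, 60 mm in diameter and 45 mm tall with a flat handle reaching to 113 mm from its centre; loose; origin under the centre of its cup. It stands on the other side of the spout from the jar
- brush: scrub brush, 150 by 55 mm and 43 mm tall, lying beyond the supply pipe; loose; origin under its centre, long axis y
- clothespin: wooden clothespin lying flat, 75 mm long, 16 mm wide, 11 mm tall; loose; origin under its centre, long axis x
Mind the look-alikes: they are no part of the job. Several things look just like the jar: the one meant starts farthest to the robot's right.

How it is judged:
By the outcome, as a careful person would: the job done as asked, in the order asked, and still so for the second after the job is handed in, with the robot touching nothing.
It also fails if it takes over 58 s, if anything falls off the work surface, if the arm or the gripper's body presses on something with over 40 N, if the wrist force passes 120 N, or if a joint passes its speed limit or range.

ROBOT

A 7-joint arm with a two-finger parallel gripper is mounted at the origin on the work surface. World frame = base frame: x ahead of the robot, y to its left, z up, the work surface at z = 0. Lengths are in m, angles in rad, forces in N, time in s.
With the tool pointing down it reaches from about 0.375 to 0.925 m from the base axis. Payload 3.1 kg.
Tool frame: the origin (TCP) lies midway between the tips of the shut fingers; the grasp point (between the pads) lies 19 mm behind it; z points along the fingers, y is the line along which they close (so a half turn about z gives the same grasp; the last joint's range is limited). The gripper opens to 85 mm and grips with 20 to 120 N. Pads are 22 mm wide; open, the fingers measure 114 mm over their backs; the gripper's body (76 mm by 85 mm) begins 54 mm behind the grasp point. The pads swing forward as they close: fully open they stand 13 mm farther back than shut.
Start: joints at [1.132, 0.383, 0.044, 1.598, -0.018, 1.161, -0.05], TCP at [0.217, -0.613, 0.231] pointing down, gripper open.
Joint ranges: [-2.61, 2.61], [-0.41, 2.15], [-1.48, 1.57], [0, 2.5], [-1.57, 4.71], [0.05, 1.97], [-2.85, 2.85]. Speed limits (rad/s): [2.79, 2.79, 3.14, 3.14, 3.14, 3.14, 3.14].

INTERFACE

Orientations are given as a unit quaternion [w, x, y, z].
In Python, from plant import manip, viewer, job_done gives the robot as it stands.
- The arm moves only by the shell command python3 -m jog 'ROWS' [FORCE]. ROWS is JSON, a list of rows, each a list of 5 numbers: the opening in per cent of the stroke, from 0 (shut) to 100 (fully open), then the shift along the tool's x, y, z in m, then the turn about the tool's z in degrees. A call has 1 to 20 rows; each row shifts and turns the commanded pose from where the row before left it, along the tool's axes as they then stand; what a row does not reach is not made up. A row lasts 1/10 s, in which the tool goes at most 50 mm and 8.59 degrees, less where a joint would pass 70% of its speed; a pose out of reach is approached as far as the arm can. A call with a gripper value outside its range is refused whole. The fingers move at their own pace and stop on an object; FORCE is the grip in N (left out, the last holds). Time passes only in rows, so rows that do not move let the fingers close. It gives the time, the measured TCP pose, the force, the opening and the grip force at its end, in the units of the state.
- manip.get_obs(): the state, without advancing time (a new reading comes with each control period).
- viewer.camera(name): name is "side" or "top"; returns (picture, depth): 384x512x3 uint8, red, green, blue; 384x512 float32, m along the optical axis (not along the pixel's ray), 0 where there is no reading.
- viewer.camera_model(name): a dict with "fovy" (degrees; the focal length in pixels is half the picture's height over the tangent of half this angle, whatever the lens; pixels are square), "cx", "cy" (the principal point, pixels), "distortion" ([k1, k2, p1, p2, k3] as OpenCV has them; the pictures are not rectified), "camera_from_world" (4x4, takes a point from world to camera coordinates). Camera axes: x right, y down, z forward; pixel columns grow to the right and rows downward; lengths in m; the calibration is good to about 2 mm. A picture is of the moment at which its call begins. camera_model takes no time and is no camera call.
- job_done(): hands the job in; it is judged then, once.
Trained networks look in the newest picture that a camera, given by its name, has taken for a name from the list of things; names that differ only in an ending like _2 or _b are one class to them, and where a whole thing is asked for, a point or a joint stands for the part that bears it (a point fixed in the world has none). Each returns a list of dicts, best first, with "confidence" (0 to 1); they miss things now and then, are a little off and sometimes report something else, mostly with a low value. They report only what shows in the picture. A call takes as long as a camera call. They do not tell look-alikes from the thing itself.
- viewer.search_frame(target, camera): "extent" ([left, top, right, bottom] in pixels, round what is visible of it).
- viewer.cut_out(target, camera): "mask" (384x512 bool, what is visible of it) and "extent" ([left, top, right, bottom] in pixels, round what is visible of it).
- viewer.tip_of(target, camera): "centre" ([column, row] in pixels: a listed point, or the origin of a listed thing).
The state is a dict: "time_s": time; "joints": joint angles; "qvel": joint speeds; "joint_efforts": joint torques, N m; "ee_pos": TCP position; "ee_rot": TCP orientation; "wrist_force": force on the tool from outside, world axes, zero at the start; "torque": the same for the moment, N m; "gripper_width": opening from 0.0 (shut) to 1.0 (fully open); "finger_force": force on a finger pad.
Only numpy, scipy, OpenCV 4.12 (cv2) and the standard library are available. Lean on these libraries where they do the work, as an engineer would, in place of code of your own. Each camera call takes 0.05 s, during which the arm holds its last target. There are 200 camera calls.

## Working session

There is one attempt and no reset: what is moved stays moved. The work goes in short steps, Python scripts to look and compute and a shell command to move; the robot and the scene stay as the last step left them, time stands still between calls to the robot, and variables do not carry over. Pictures are saved under pics/ and viewed, at most 10 in all, crops included, and the job is handed in when it is done.

```bash
mkdir -p pics
cat > h.py <<'E'
import numpy as np, cv2
from plant import manip, viewer, job_done
def K(n):
    m=viewer.camera_model(n); f=192/np.tan(np.radians(m["fovy"])/2)
    return np.array([[f,0,m["cx"]],[0,f,m["cy"]],[0,0,1]]),np.array(m["distortion"]),np.array(m["camera_from_world"])
def ray(n,px):
    k,d,T=K(n); u=cv2.undistortPoints(np.array(px,float).reshape(-1,1,2),k,d).reshape(-1,2)
    R,t=T[:3,:3],T[:3,3]; return -R.T@t, np.c_[u,np.ones(len(u))]@R
def at_z(n,px,z):
    o,d=ray(n,px); return o+d*((z-o[2])/d[:,2])[:,None]
def cloud(n,depth,mask):
    v,u=np.nonzero(mask&(depth>0)); o,d=ray(n,np.c_[u,v]); return o+d*depth[v,u][:,None]
def proj(n,P):
    k,d,T=K(n); return cv2.projectPoints(np.array(P,float).reshape(-1,1,3),T[:3,:3],T[:3,3],k,d)[0].reshape(-1,2)
E
python3 - <<'E'
from h import *
o=manip.get_obs(); print(o["ee_pos"],o["ee_rot"],o["time_s"])
for n in("top","side"):
    p,d=viewer.camera(n); cv2.imwrite(f"pics/{n}0.png",p[:,:,::-1]); np.save(n+"d.npy",d)
    print(n,"cam at",ray(n,[[256,192]])[0].round(3))
    for t,z in dict(spout_pivot=.165,outlet=.128,lever_pivot=.1,lever_end=.1,jar_mouth=.1,jar=0,scoop=0,brush=0,clothespin=0).items():
        for r in viewer.tip_of(t,n):
            if r["confidence"]>.3: print(t,round(r["confidence"],2),np.round(r["centre"]),at_z(n,[r["centre"]],z)[0].round(3))
E
```

```text
[ 0.21693065 -0.61170911  0.22986013] [-1.30146402e-03  9.85508715e-01  1.69619537e-01 -3.03291009e-04] 0.0
top cam at [0.525 0.119 0.9  ]
spout_pivot 0.79 [187. 142.] [0.638 0.214 0.165]
outlet 0.85 [176. 233.] [0.486 0.235 0.128]
lever_pivot 0.85 [357. 181.] [ 0.584 -0.085  0.1  ]
lever_pivot 0.69 [145. 208.] [0.528 0.295 0.1  ]
lever_end 0.9 [348. 240.] [ 0.476 -0.069  0.1  ]
jar_mouth 0.8 [203. 289.] [0.386 0.189 0.1  ]
jar_mouth 0.77 [167.  77.] [0.766 0.263 0.1  ]
jar_mouth 0.66 [112. 136.] [0.656 0.358 0.1  ]
jar_mouth 0.61 [250. 212.] [0.525 0.108 0.1  ]
jar 0.66 [129. 146.] [0.654 0.353 0.   ]
jar 0.62 [206. 288.] [0.371 0.192 0.   ]
jar 0.62 [176.  90.] [0.77  0.263 0.   ]
scoop 0.71 [313. 256.] [ 0.437 -0.022  0.   ]
scoop 0.61 [144. 206.] [ 0.531  0.319 -0.   ]
brush 0.89 [264. 114.] [0.723 0.082 0.   ]
clothespin 0.5 [310. 258.] [ 0.433 -0.016  0.   ]
side cam at [0.487 0.89  0.615]
spout_pivot 0.9 [204. 197.] [0.635 0.213 0.165]
outlet 0.72 [291. 227.] [0.485 0.234 0.128]
lever_pivot 0.56 [253. 157.] [ 0.575 -0.058  0.1  ]
lever_end 0.95 [298. 155.] [ 0.476 -0.074  0.1  ]
jar_mouth 0.97 [268. 198.] [0.531 0.105 0.1  ]
jar_mouth 0.91 [122. 245.] [0.767 0.272 0.1  ]
jar_mouth 0.75 [270. 240.] [0.518 0.239 0.1  ]
jar_mouth 0.74 [175. 286.] [0.655 0.361 0.1  ]
jar_mouth 0.71 [349. 232.] [0.383 0.204 0.1  ]
jar 0.94 [184. 333.] [0.648 0.362 0.   ]
jar 0.88 [132. 288.] [0.764 0.27  0.   ]
jar 0.85 [343. 274.] [0.384 0.198 0.   ]
jar 0.73 [288. 226.] [0.49  0.059 0.   ]
scoop 0.86 [263. 318.] [0.524 0.32  0.   ]
brush 0.68 [178. 223.] [0.724 0.071 0.   ]
clothespin 0.69 [174. 225.] [0.732 0.077 0.   ]
clothespin 0.54 [315. 208.] [ 0.432 -0.013  0.   ]
```

View pics/top0.png

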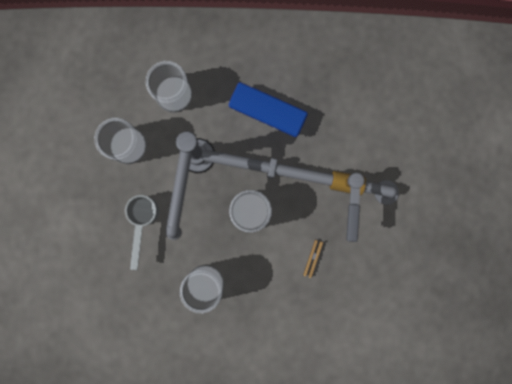

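View pics/side0.png

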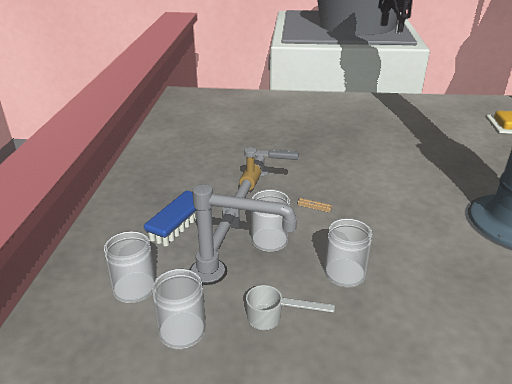

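The top view shows the column at (187,142), the outlet at (174,233), the target jar at (250,212) and the scoop at (141,210). The lever runs from (357,181) to (352,240). Pivot-to-jar distance measures 0.152 m and pivot-to-outlet 0.153 m, so both fit. The spout must turn about +52° counter-clockwise, pushed from its left side. I'll shut the gripper, align it and move over.

```bash
python3 -m jog '[[0,0,0,0,6.85],[0,0,0,0,6.85],[0,0,0,0,6.85],[0,0,0,0,6.85],[0,0.04,0,0,0],[0,0.04,0,0,0],[0,0.04,0,0,0],[0,0.04,0,0,0],[0,0.033,0,0,0],[0,0,-0.045,0,0],[0,0,-0.045,0,0],[0,0,-0.045,0,0],[0,0,-0.045,0,0],[0,0,-0.045,0,0],[0,0,-0.045,0,0],[0,0,-0.045,0,0],[0,0,-0.045,0,0],[0,0,-0.045,0,0],[0,0,-0.045,0,0]]' && python3 -m jog '[[0,0,-0.045,0,0],[0,0,-0.045,0,0],[0,0,-0.045,0,0],[0,0,-0.045,0,0],[0,0,-0.045,0,0],[0,0,-0.045,0,0],[0,0,-0.045,0,0],[0,0,-0.045,0,0],[0,0,-0.045,0,0],[0,0,-0.045,0,0],[0,0,-0.034,0,0],[0,0,0,0,0],[0,0,0,0,0]]'
```

```text
time_s: 2.9
ee_pos: [0.4701, -0.1915, 0.2316]
ee_rot: [0.0, 0.998, -0.069, 0.0]
wrist_force: [0.0, -0.2, -0.5]
gripper_width: 0.001
finger_force: 0.0
time_s: 4.2
ee_pos: [0.536, 0.2871, 0.2311]
ee_rot: [0.0, 0.998, -0.067, -0.0]
wrist_force: [-0.3, -0.3, -0.8]
gripper_width: -0.003
finger_force: 0.0
```

```bash
python3 -m jog '[[0,0,0,0.03,0],[0,0,0,0.03,0],[0,0,0,0.034,0],[0,0,0.015,0,0],[0,0,0.01,0,0],[0,0,0,0,0]]'
python3 - <<'E'
from h import *
p,d=viewer.camera("side"); cv2.imwrite("pics/side1.png",cv2.resize(p[120:340,120:400,::-1],None,fx=2,fy=2))
p,d=viewer.camera("top"); cv2.imwrite("pics/top1.png",cv2.resize(p[60:300,80:400,::-1],None,fx=2,fy=2))
for n in("side","top"):
    print([(round(r["confidence"],2),at_z(n,[r["centre"]],.128)[0].round(3)) for r in viewer.tip_of("outlet",n)])
E
```

```text
time_s: 4.8
ee_pos: [0.5349, 0.2575, 0.1389]
ee_rot: [0.001, 0.997, -0.071, 0.001]
wrist_force: [0.1, -0.8, 0.1]
gripper_width: -0.001
finger_force: 0.0
[(0.96, array([0.49 , 0.225, 0.128]))]
[(0.61, array([0.485, 0.231, 0.128]))]
```

View pics/side1.png

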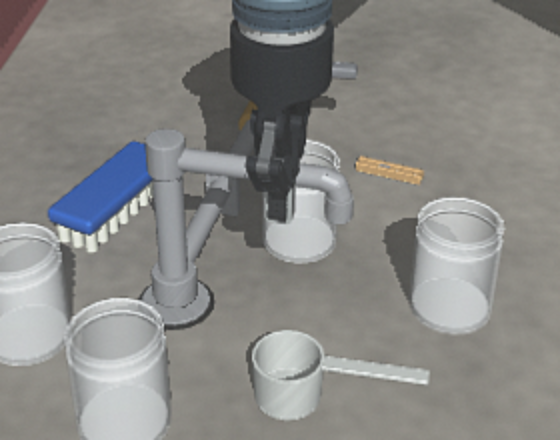

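The finger is beside the tube at about mid-span, on its left side and roughly 5 mm off. I'll push along the arc about 40°, then measure.

```bash
python3 -m jog '[[0,0,0.005,0,0],[0,-0.001,0.0046,0,-2.5],[0,-0.001,0.0046,0,-2.5],[0,-0.001,0.0046,0,-2.5],[0,-0.001,0.0046,0,-2.5],[0,-0.001,0.0046,0,-2.5],[0,-0.001,0.0046,0,-2.5],[0,-0.001,0.0046,0,-2.5],[0,-0.001,0.0046,0,-2.5],[0,-0.001,0.0046,0,-2.5],[0,-0.001,0.0046,0,-2.5],[0,-0.001,0.0046,0,-2.5],[0,-0.001,0.0046,0,-2.5],[0,-0.001,0.0046,0,-2.5],[0,-0.001,0.0046,0,-2.5],[0,-0.001,0.0046,0,-2.5],[0,-0.001,0.0046,0,-2.5],[0,0,0,0,0],[0,0,0,0,0]]'
cat > m.py <<'E'
from h import *
P=np.array([.636,.2135])
for n in("side","top"):
    p,d=viewer.camera(n); cv2.imwrite(f"pics/{n}_{manip.get_obs()['time_s']:.1f}.png",p[:,:,::-1])
    for t,z in(("outlet",.128),("jar_mouth",.1),("spout_pivot",.165)):
        for r in viewer.tip_of(t,n):
            q=at_z(n,[r["centre"]],z)[0,:2]
            if abs(q-[.56,.15]).max()<.1: print(n,t,round(r["confidence"],2),q.round(3),"r %.3f ang %.1f"%(np.hypot(*(q-P)),np.degrees(np.arctan2(*(q-P)[::-1]))%360))
E
python3 m.py; ls pics
```

```text
time_s: 6.9
ee_pos: [0.5305, 0.1829, 0.1375]
ee_rot: [-0.0, 0.961, 0.276, 0.0]
wrist_force: [-0.4, 0.0, 0.5]
gripper_width: -0.0
finger_force: 0.2
side outlet 0.62 [0.505 0.138] r 0.152 ang 209.9
side jar_mouth 0.8 [0.532 0.109] r 0.148 ang 225.2
side spout_pivot 0.71 [0.635 0.212] r 0.002 ang 237.4
top jar_mouth 0.93 [0.524 0.108] r 0.153 ang 223.3
top spout_pivot 0.93 [0.635 0.216] r 0.003 ang 117.6
side0.png
side1.png
side_7.0.png
top0.png
top1.png
top_7.2.png
```

```bash
python3 -m jog '[[0,-0.001,0.0046,0,-2.5],[0,-0.001,0.0046,0,-2.5],[0,-0.001,0.0046,0,-2.5],[0,-0.001,0.0046,0,-2.5],[0,-0.001,0.0046,0,-2.5],[0,0,0,0,0],[0,0,0,0,0],[0,0,-0.02,0,0],[0,0,-0.02,0,0],[0,0,-0.04,0,0],[0,0,-0.04,0,0],[0,0,0,0,0]]'; python3 m.py; ls -t pics|head -2
```

```text
time_s: 8.5
ee_pos: [0.4512, 0.2528, 0.1378]
ee_rot: [-0.002, 0.923, 0.384, 0.0]
wrist_force: [-0.1, 0.5, 0.7]
gripper_width: 0.0
finger_force: 0.0
side outlet 0.93 [0.526 0.107] r 0.153 ang 223.9
side jar_mouth 0.7 [0.531 0.115] r 0.144 ang 223.0
side spout_pivot 0.68 [0.637 0.214] r 0.001 ang 48.5
top outlet 0.79 [0.519 0.11 ] r 0.156 ang 221.5
top jar_mouth 0.95 [0.521 0.109] r 0.155 ang 222.1
top spout_pivot 0.6 [0.636 0.214] r 0.001 ang 107.5
top_8.8.png
side_8.6.png
```

Run:
```python
from h import *
a=cv2.imread("pics/top_8.8.png"); b=cv2.imread("pics/side_8.6.png")
cv2.imwrite("pics/c2.png",np.hstack([cv2.resize(a[120:260,150:290],None,fx=2.8,fy=2.8),cv2.resize(b[150:290,190:330],None,fx=2.8,fy=2.8)]))
P=np.array([.636,.2135])
# spout line from tube mask/depth; jar rim from first top picture cloud
p,d=viewer.camera("top")
m=viewer.cut_out("spout","top")
if m:
    c=cloud("top",d,m[0]["mask"]); c=c[(c[:,2]>.168)&(np.hypot(*(c[:,:2]-P).T)>.04)]
    q=c[:,:2]-P; print("tube ang",len(c),np.degrees(np.arctan2(*np.median(q/np.hypot(*q.T)[:,None],0)[::-1]))%360)
for n in("top","side"):
    p,d=viewer.camera(n)
    for r in viewer.cut_out("jar",n):
        e=r["extent"]; c=cloud(n,d,r["mask"]); c=c[(c[:,2]<.11)&(c[:,2]>.02)]
        if len(c) and abs(np.median(c[:,:2],0)-[.528,.108]).max()<.05:
            from scipy.optimize import least_squares
            s=least_squares(lambda v:np.hypot(*(c[:,:2]-v[:2]).T)-.038,[.528,.108],loss="soft_l1",f_scale=.002).x; s2=s-P
            print(n,"jar",r["confidence"],len(c),s.round(4),np.hypot(*s2).round(3),np.degrees(np.arctan2(s2[1],s2[0]))%360)
```

```text
tube ang 746 221.29285840449865
top jar 0.61 358 [0.5271 0.11  ] 0.15 223.54663202593767
side jar 0.82 1841 [0.5272 0.1087] 0.151 223.91648232691526
```

View pics/c2.png

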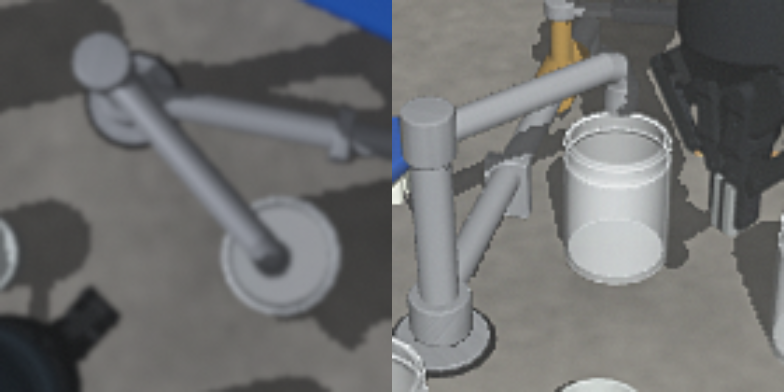

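The top view puts the outlet over the jar and the side view agrees. By numbers the jar sits at 223.7° and the spout at about 222°. I'll nudge it 1.5° more, back off and rise, and check the pipe height near the valve.

```bash
python3 -m jog '[[0,0,0.04,0,0],[0,0,0.04,0,0],[0,0,0.03,0,0],[0,0,0.01,0,0],[0,-0.0005,0.0028,0,-1.5],[0,0,0,0,0],[0,0,0,0,0],[0,0,-0.02,0,0],[0,0,-0.04,0,0],[0,0,-0.04,0,0],[0,0,-0.02,0,0],[0,0,0,-0.05,0],[0,0,0,-0.05,0],[0,0,0,0,0]]'
python3 - <<'E'
from h import *
P=np.array([.636,.2135])
p,d=viewer.camera("top")
c=cloud("top",d,viewer.cut_out("spout","top")[0]["mask"]); c=c[(c[:,2]>.168)&(np.hypot(*(c[:,:2]-P).T)>.04)]
q=c[:,:2]-P; print("tube ang",len(c),np.degrees(np.arctan2(*np.median(q/np.hypot(*q.T)[:,None],0)[::-1]))%360)
print(viewer.tip_of("lever_pivot","top")[0]["centre"])
for t in("lever_pivot","lever_end"):
    r=viewer.tip_of(t,"top")[0]; print(t,r["confidence"],at_z("top",[r["centre"]],.1)[0].round(3))
d0=np.load("topd.npy"); c=cloud("top",d0,np.ones_like(d0,bool))
for x,y in((.584,-.085),(.58,-.105),(.577,-.12),(.575,-.135),(.572,-.15),(.57,-.165),(.59,-.05),(.595,-.02),(.476,-.07),(.53,-.078)):
    k=c[np.hypot(c[:,0]-x,c[:,1]-y)<.012]; print(x,y,len(k),np.percentile(k[:,2],[50,98]).round(3) if len(k) else "")
E
```

```text
time_s: 10.6
ee_pos: [0.4583, 0.2473, 0.2449]
ee_rot: [-0.0, 0.919, 0.394, 0.008]
wrist_force: [1.1, 0.8, 0.1]
gripper_width: 0.001
finger_force: 0.0
tube ang 758 223.4932080327936
[361.1, 179.5]
lever_pivot 0.86 [ 0.586 -0.092  0.1  ]
lever_end 0.7 [0.652 0.22  0.1  ]
0.584 -0.085 151 [0.106 0.109]
0.58 -0.105 46 [0.051 0.107]
0.577 -0.12 100 [0.044 0.053]
0.575 -0.135 116 [0.044 0.047]
0.572 -0.15 117 [0.044 0.048]
0.57 -0.165 112 [0.044 0.048]
0.59 -0.05 135 [0.047 0.055]
0.595 -0.02 124 [0.044 0.048]
0.476 -0.07 170 [0.    0.108]
0.53 -0.078 248 [0.102 0.108]
```

Spout is now at 223.5° against the jar's 223.7°. The pipe top is at 48 mm, well under the finger. Next is the lever.

```bash
python3 -m jog '[[0,0,0,0,6.75],[0,0,0,0,6.75],[0,0,0,0,6.75],[0,0,0,0,6.75],[0,0,0,0,6.75],[0,0,0,0,6.75],[0,0,0,0,6.75],[0,0,0,0,6.75],[0,0.02,0.042,0,0],[0,0.02,0.042,0,0],[0,0.02,0.042,0,0],[0,0.02,0.042,0,0],[0,0,0.042,0,0],[0,0,0.041,0,0],[0,0,0,0.04,0],[0,0,0,0.04,0],[0,0,0,0.04,0],[0,0,0,0.037,0],[0,0,0,0,0],[0,0,0,0,0]]'
python3 - <<'E'
from h import *
p,d=viewer.camera("top"); cv2.imwrite("pics/top3.png",cv2.resize(p[100:320,200:440,::-1],None,fx=2.2,fy=2.2))
p,d=viewer.camera("side"); 
print([(r["confidence"],at_z("side",[r["centre"]],.1)[0].round(3)) for r in viewer.tip_of("lever_end","side")])
E
```

```text
time_s: 12.85
ee_pos: [0.4988, -0.0172, 0.0791]
ee_rot: [-0.0, 0.998, -0.068, -0.002]
wrist_force: [0.7, 1.1, 0.0]
gripper_width: -0.0
finger_force: 0.0
[(0.84, array([ 0.474, -0.087,  0.1  ]))]
```

View pics/top3.png

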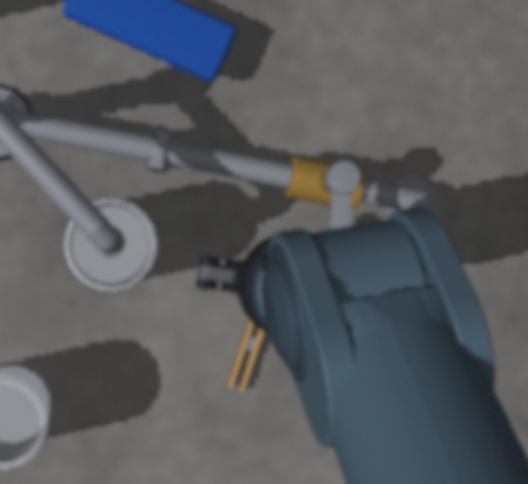

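The finger stands left of the lever near its outer half, tip slightly low at 79 mm. Raise 8 mm, close the gap and push along the arc.

```bash
python3 -m jog '[[0,0,0.015,-0.008,0],[0,0,0.012,0,0],[0,0,0.005,0,0],[0,-0.001,0.0041,0,-2.5],[0,-0.001,0.0041,0,-2.5],[0,-0.001,0.0041,0,-2.5],[0,-0.001,0.0041,0,-2.5],[0,-0.001,0.0041,0,-2.5],[0,-0.001,0.0041,0,-2.5],[0,-0.001,0.0041,0,-2.5],[0,-0.001,0.0041,0,-2.5],[0,-0.001,0.0041,0,-2.5],[0,-0.001,0.0041,0,-2.5],[0,-0.001,0.0041,0,-2.5],[0,-0.001,0.0041,0,-2.5],[0,-0.001,0.0041,0,-2.5],[0,-0.001,0.0041,0,-2.5],[0,0,0,0,0]]' && python3 -m jog '[[0,-0.001,0.0041,0,-2.5],[0,-0.001,0.0041,0,-2.5],[0,-0.001,0.0041,0,-2.5],[0,-0.001,0.0041,0,-2.5],[0,-0.001,0.0041,0,-2.5],[0,-0.001,0.0041,0,-2.5],[0,-0.001,0.0041,0,-2.5],[0,-0.001,0.0041,0,-2.5],[0,-0.001,0.0041,0,-2.5],[0,-0.001,0.0041,0,-2.5],[0,-0.001,0.0041,0,-2.5],[0,-0.001,0.0041,0,-2.5],[0,-0.001,0.0041,0,-2.5],[0,-0.001,0.0041,0,-2.5],[0,-0.001,0.0041,0,-2.5],[0,-0.001,0.0041,0,-2.5],[0,0,0,0,0]]'
python3 - <<'E'
from h import *
o=manip.get_obs(); from scipy.spatial.transform import Rotation as R
q=o["ee_rot"]; M=R.from_quat([q[1],q[2],q[3],q[0]]).as_matrix(); r=(o["ee_pos"]-[.585,-.087,.1])
print("rel pivot in tool",(M.T@r).round(4),"y_t ang",np.degrees(np.arctan2(M[1,1],M[0,1]))%360)
for n in("top","side"):
    viewer.camera(n); print([(r["confidence"],at_z(n,[r["centre"]],.1)[0].round(3)) for r in viewer.tip_of("lever_end",n)])
E
```

```text
time_s: 14.8
ee_pos: [0.4912, -0.1067, 0.0887]
ee_rot: [-0.0, 0.972, 0.234, 0.001]
wrist_force: [-0.3, 1.2, 0.2]
gripper_width: -0.002
finger_force: 0.3
time_s: 16.5
ee_pos: [0.5253, -0.1628, 0.088]
ee_rot: [-0.001, 0.834, 0.552, -0.0]
wrist_force: [-1.0, 1.3, 0.8]
gripper_width: -0.003
finger_force: 0.4
rel pivot in tool [-0.0931 -0.0254  0.012 ] y_t ang 337.06788689516833
[(0.66, array([ 0.543, -0.179,  0.1  ]))]
[(0.74, array([ 0.543, -0.183,  0.1  ]))]
```

```bash
python3 -m jog '[[0,-0.001,0.0041,0,-2.5],[0,-0.001,0.0041,0,-2.5],[0,-0.001,0.0041,0,-2.5],[0,-0.001,0.0041,0,-2.5],[0,-0.001,0.0041,0,-2.5],[0,0,0.002,0,0],[0,0,0.002,0,0],[0,0,0,0,0]]'
```

```text
time_s: 17.5
ee_pos: [0.5439, -0.1739, 0.0879]
ee_rot: [-0.003, 0.769, 0.64, -0.003]
wrist_force: [-8.6, 2.7, 6.1]
gripper_width: -0.003
finger_force: 4.4
```

```bash
python3 -m jog '[[0,0,0.002,0,0],[0,0,0,0,0]]'; python3 -m jog '[[0,0,0,0,0],[0,0,-0.02,0,0],[0,0,-0.04,0,0],[0,0,0,-0.05,0],[0,0,0,-0.05,0],[0,0,-0.05,0,0],[0,0,-0.05,0,0],[0,0,0,0,0],[0,0,0,0,0]]'; python3 m.py
python3 - <<'E'
from h import *
p,d=viewer.camera("top"); cv2.imwrite("pics/end.png",p[:,:,::-1])
for n in("top","side"):
    viewer.camera(n)
    for t in("lever_end","lever_pivot","scoop","brush","clothespin"): print(n,t,[(round(r["confidence"],2),at_z(n,[r["centre"]],.1 if "lev" in t else 0)[0].round(3)) for r in viewer.tip_of(t,n)][:2])
E
```

```text
time_s: 17.7
ee_pos: [0.544, -0.174, 0.0878]
ee_rot: [-0.005, 0.769, 0.64, -0.005]
wrist_force: [-11.3, 3.7, 10.1]
gripper_width: 0.002
finger_force: 6.3
time_s: 18.6
ee_pos: [0.3906, -0.1471, 0.1881]
ee_rot: [0.001, 0.769, 0.639, -0.001]
wrist_force: [0.6, 0.8, 0.8]
gripper_width: 0.001
finger_force: 0.0
side outlet 0.6 [0.53  0.106] r 0.151 ang 225.3
side outlet 0.29 [0.646 0.157] r 0.057 ang 279.8
side jar_mouth 0.61 [0.528 0.103] r 0.155 ang 225.8
side spout_pivot 0.71 [0.635 0.223] r 0.009 ang 98.2
side spout_pivot 0.44 [0.526 0.167] r 0.119 ang 202.8
top outlet 0.72 [0.527 0.104] r 0.154 ang 225.2
top jar_mouth 0.62 [0.527 0.109] r 0.151 ang 224.0
top spout_pivot 0.79 [0.64  0.216] r 0.005 ang 29.3
top lever_end [(0.66, array([ 0.571, -0.189,  0.1  ]))]
top lever_pivot []
top scoop [(0.69, array([0.528, 0.323, 0.   ]))]
top brush [(0.79, array([0.727, 0.071, 0.   ]))]
top clothespin [(0.65, array([ 0.433, -0.02 ,  0.   ])), (0.44, array([0.529, 0.324, 0.   ]))]
side lever_end [(0.53, array([ 0.566, -0.187,  0.1  ]))]
side lever_pivot [(0.81, array([ 0.589, -0.075,  0.1  ]))]
side scoop [(0.89, array([0.522, 0.313, 0.   ])), (0.72, array([ 0.541, -0.043,  0.   ]))]
side brush [(0.27, array([0.531, 0.121, 0.   ]))]
side clothespin [(0.73, array([ 0.438, -0.011,  0.   ])), (0.59, array([0.523, 0.32 , 0.   ]))]
```

View pics/end.png

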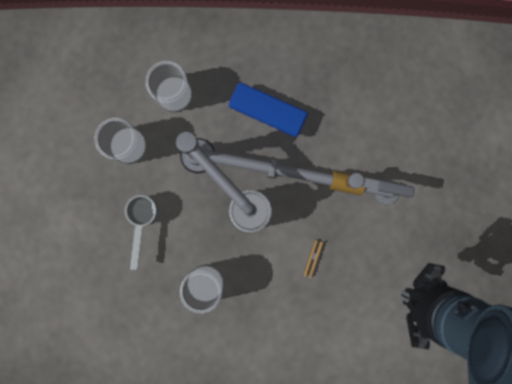

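The last push moved nothing and the force rose, so the lever is at its stop. The top view shows it in line with the pipe, (357,181) to (412,191), and the outlet over the jar at (250,210). The other objects are where they started.

```bash
python3 -c "from plant import job_done; print(job_done())"
```

```text
the job is handed in; nothing more can be done
None
```

The job is handed in: the spout's outlet stands over the middle of the right-hand jar's mouth (within about 5 mm by the camera), and after that the valve lever was pushed to its fully open stop, with the jar, scoop, brush and clothespin where they were.

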